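# Unlatch the centrifuge and hold its lid half open

## Task

The stay of the bench centrifuge's lid is missing, so hold the lid for the nurse who will take the tubes out: first press the red pad of the latch lever on its right side down until it clicks and stays down by itself, and let go of it. Then take the lid by the black grip at its front, raise it to about 50 degrees from shut, and hold it still there: finish while still holding the grip, because the lid falls shut if let go. Leave the other things on the desk where they are.

Things in the scene. Friction and masses are not known exactly. Their poses are not given: they have to be found in the camera images.
- centrifuge: small white bench centrifuge, fixed, 190 mm deep (its x), 200 mm wide (its y), 105 mm tall, on which lies a 12 mm blue lid with a clear window, hinged along the back; four tubes inside. Origin: centre of its underside. Its x axis points from its front to its back, y to its left (seen from the robot), z up. Latch lever on its right flank (-y).
- lid (a joint): opening angle of the lid in rad: 0 shut, growing as its front rises, stop at 1.4 (50 degrees = 0.873). The lid reaches 182 mm forward from the hinge. No stay: weight and a spring pull it shut from every angle (2 to 4 N at the grip). Locked while the latch lever is up; free with the lever down.
- lid_hinge (a point): midpoint of the lid's hinge line; in the centrifuge's frame at x +85, y 0, z 105 mm. The hinge line runs along the centrifuge's y.
- lid_grip_point (a point): middle of the lid's grip, a black upright tongue jutting 52 mm forward from the middle of the lid's front edge, 12 mm thick (centrifuge's y), 22 mm high, free on both sides. Shut: centrifuge frame x -125, y 0, z 111 mm, 28 mm ahead of the lid's edge. Moves with the lid, up and back on an arc of 210 mm about the hinge line.
- lever (a joint): angle of the latch lever in rad: 0 up (sprung, lid locked), 0.36 fully down at its stop. Pressed down at its red pad it resists with up to 6 to 9 N, snaps over at about 0.2, and then a detent draws it to 0.36 and keeps it there when released (lid unlocked).
- lever_pad_top (a point): centre of the top of the lever's red pad (34x34x7 mm, front end of the yellow lever on the right flank), where it is pressed. Centrifuge frame: x -96, y -126, z 96 mm with the lever up; 25 mm lower and 5 mm further forward fully down. The lever turns about a line along the centrifuge's y at x -30, z 70 mm.
- sample_cup: screw-top sample cup, white with an orange lid, 62 mm across, 69 mm tall; stands loose on the desk, to be left alone. Origin: centre of its underside.
- reagent_white: brown reagent bottle with a white cap, 36 mm across, 81 mm tall; stands loose on the desk, to be left alone. Origin: centre of its underside.
- reagent_black: brown reagent bottle with a black cap, 36 mm across, 67 mm tall; stands loose on the desk, to be left alone. Origin: centre of its underside.
- tumbler: dark purple drinking tumbler, 68 mm across, 215 mm tall; stands loose on the desk, to be left alone. Origin: centre of its underside.
- masking_tape: roll of masking tape lying flat, 106 mm across, 26 mm high; stands loose on the desk, to be left alone. Origin: centre of its underside.
- rubber_stamp: wooden hand stamp with a round knob, 22x48x69 mm; stands loose on the desk, to be left alone. Origin: centre of its underside.
- stapler: black desk stapler, 135x32x45 mm; stands loose on the desk, to be left alone. Origin: centre of its underside.
- highlighter: orange highlighter pen lying flat, 115 mm long; stands loose on the desk, to be left alone. Origin: centre of its underside.

How it is judged:
By the outcome, as a careful person would: the job done as asked, in the order asked, and still so for the second after the job is handed in, while the arm keeps its last pose, push and grip.
It also fails if it takes over 48 s, if anything falls off the work surface, if the arm or the gripper's body presses on something with over 40 N, if the wrist force passes 120 N, or if a joint passes its speed limit or range.

## Robot

A 6-joint arm with a two-finger parallel gripper is mounted at the origin on a cart in front of the work surface, level with it; the furniture and walls round the work are solid. World frame = base frame: x ahead of the robot, y to its left, z up, the work surface at z = 0. Lengths are in m, angles in rad, forces in N, time in s.
With the tool pointing down it reaches from about 0.3 to 0.75 m from the base axis. Payload 8.5 kg.
Tool frame: the origin (TCP) lies midway between the tips of the shut fingers; the grasp point (between the pads) lies 19 mm behind it; z points along the fingers, y is the line along which they close (so a half turn about z gives the same grasp; the last joint's range is limited). The gripper opens to 85 mm and grips with 20 to 120 N. Pads are 22 mm wide; open, the fingers measure 114 mm over their backs; the gripper's body (76 mm by 85 mm) begins 54 mm behind the grasp point. The pads swing forward as they close: fully open they stand 13 mm farther back than shut.
Start: joints at [-1.5, 0.381, 1.297, -0, 1.464, -0.215], TCP at [0.155, -0.528, 0.231] pointing down, gripper open.
Joint ranges: [-3.11, 3.11], [-0.89, 2.33], [0.22, 2.48], [-1.42, 4.56], [0.17, 2.85], [-2.88, 2.88]. Speed limits (rad/s): [2.39, 2.39, 3.14, 3.14, 3.14, 3.14].

## Interface

Orientations are given as [roll, pitch, yaw] about the fixed x, y, z axes, in that order (R = Rz(yaw) Ry(pitch) Rx(roll)).
In Python, from bench import env gives the robot as it stands. The module is installed in compiled form; this text tells all that it offers.
- The arm moves only by the shell command python3 -m handwheel 'ROWS' [OPENING] [FORCE]. ROWS is a JSON object of lists of equal length, an entry for each row: "dp": the shift along the tool's x, y, z in cm, a list of three; "rotation": the turn, a rotation vector about the tool's x, y, z in degrees, a list of three. In form: {"dp": [[x, y, z], ...], "rotation": [[wx, wy, wz], ...]}. A call has 1 to 5 rows; each row shifts and turns the commanded pose from where the row before left it, along the tool's axes as they then stand; what a row does not reach is not made up. A row lasts 1/10 s, in which the tool goes at most 50 mm and 8.59 degrees, less where a joint would pass 70% of its speed; a pose out of reach is approached as far as the arm can. A call is refused whole if a number of a shift passes 5 or a number of a turn 8.59, either way. A call with a gripper value outside its range is refused whole. OPENING is the opening, from 0 (shut) to 1 (fully open), set as the call begins (- or left out, the last holds). The fingers move at their own pace and stop on an object; FORCE is the grip in N (left out, the last holds). Time passes only in rows, so rows that do not move let the fingers close. It gives the time, the measured TCP pose, the force, the opening and the grip force at its end, in the units of the state.
- env.state(): the state, without advancing time (a new reading comes with each control period).
- env.snapshot(name): name is "side" or "top"; returns a dict with "image" (400x640x3 uint8, red, green, blue), "vertical_fov" (degrees; the focal length in pixels is half the picture's height over the tangent of half this angle, whatever the lens; pixels are square), "cx", "cy" (the principal point, pixels), "R" (3x3) and "t" (3): a world point X has camera coordinates R X + t. Camera axes: x right, y down, z forward; pixel columns grow to the right and rows downward; lengths in m; the calibration is good to about 2 mm. A picture is of the moment at which its call begins. There is no depth.
- env.sign_off(): hands the job in; it is judged then, once.
Trained networks look in a picture, given as the dict that the camera call returned (one of the last four; its "shot" number tells which), for a name from the list of things; names that differ only in an ending like _2 or _b are one class to them, and where a whole thing is asked for, a point or a joint stands for the part that bears it (a point fixed in the world has none). Each returns a list of dicts, best first, with "p" (0 to 1); they miss things now and then, are a little off and sometimes report something else, mostly with a low value. They report only what shows in the picture. A call takes as long as a camera call.
- env.boxes_of(picture, thing): "bbox" ([left, top, right, bottom] in pixels, round what is visible of it).
- env.place_of(picture, thing): "at" ([row, column] in pixels: a listed point, or the origin of a listed thing).
The state is a dict: "time": time; "joints": joint angles; "dq": joint speeds; "joint_efforts": joint torques, N m; "ee_pos": TCP position; "orientation": TCP orientation; "wrist_force": force on the tool from outside, world axes, zero at the start; "torque": the same for the moment, N m; "gripper_width": opening from 0.0 (shut) to 1.0 (fully open); "grasp_force": force on a finger pad.
Only numpy, scipy, OpenCV 4.12 (cv2) and the standard library are available. Lean on these libraries where they do the work, as an engineer would, in place of code of your own. Each camera call takes 0.05 s, during which the arm holds its last target. There are 200 camera calls.

## Working session

There is one attempt and no reset: what is moved stays moved. The work goes in short steps, Python scripts to look and compute and a shell command to move; the robot and the scene stay as the last step left them, time stands still between calls to the robot, and variables do not carry over. Pictures are saved under pics/ and viewed, at most 10 in all, crops included, and the job is handed in when it is done.

```bash
mkdir -p pics; python3 - <<'E'
from bench import env
import cv2,pickle
s=env.state();print(s)
for n in("side","top"):
    p=env.snapshot(n);cv2.imwrite(f"pics/{n}0.png",p["image"][:,:,::-1])
    print(n,p["vertical_fov"],p["cx"],p["cy"],p["R"],p["t"])
    for t in("centrifuge","lid_hinge","lid_grip_point","lever_pad_top","tumbler","sample_cup","reagent_white","reagent_black","stapler","masking_tape","rubber_stamp","highlighter"):
        print(t,[(r["at"],r["p"]) for r in env.place_of(p,t)[:2]])
    pickle.dump(p,open(f"{n}0.pkl","wb"))
E
```

```text
{'time': 0.0, 'joints': array([-1.50029915e+00,  3.81208858e-01,  1.29828267e+00, -2.40781312e-05,
        1.46356138e+00, -2.15297731e-01]), 'dq': array([-0.00215539, -0.00016252,  0.00026676,  0.000578  ,  0.00018204,
        0.00017704]), 'joint_efforts': array([-1.82819153e-03, -4.48465025e+01, -2.31281608e+01, -2.39991432e-04,
        4.77027294e-03,  2.68438178e-06]), 'ee_pos': array([ 0.15502793, -0.52739437,  0.23069747]), 'orientation': array([-3.14016099e+00, -2.88584121e-04,  2.85797292e-01]), 'wrist_force': array([-0.59043389,  0.59619207,  0.48706267]), 'torque': array([-0.00089285,  0.0104581 ,  0.00044587]), 'grasp_force': 0.0, 'gripper_width': 0.9962524419562886}
side 46.772496296946166 316.06513167887 201.47371547610615 [[-0.94867656 -0.31586473  0.01556458]
 [-0.21237166  0.5998297  -0.77142894]
 [ 0.2343311  -0.73514203 -0.63612509]] [0.52669022 0.15230588 1.60029922]
centrifuge [([213.8, 368.6], 0.68), ([218.8, 268.5], 0.6)]
lid_hinge [([217.2, 270.0], 0.94)]
lid_grip_point [([222.3, 329.7], 0.95)]
lever_pad_top [([199.7, 325.7], 0.6)]
tumbler [([150.8, 333.3], 0.
[... 412 characters left out ...]
31032916342 193.35205098539143 [[-0.01272074 -0.99989358  0.00714254]
 [-0.99302688  0.0117955  -0.11729658]
 [ 0.11719984 -0.00858483 -0.99307124]] [0.04742108 0.5173367  1.34664018]
centrifuge [([176.4, 277.6], 0.74)]
lid_hinge [([141.6, 264.9], 0.81), ([151.8, 189.1], 0.18)]
lid_grip_point []
lever_pad_top [([194.0, 327.3], 0.54)]
tumbler [([164.9, 469.0], 0.71)]
sample_cup [([171.2, 425.1], 0.69), ([243.8, 356.1], 0.49)]
reagent_white [([191.2, 187.7], 0.43), ([243.0, 354.3], 0.17)]
reagent_black [([152.7, 187.3], 0.73)]
stapler [([243.6, 355.6], 0.76)]
masking_tape [([138.6, 449.8], 0.72)]
rubber_stamp [([245.2, 437.8], 0.42), ([241.1, 355.8], 0.27)]
highlighter [([219.4, 398.2], 0.67)]
```

View pics/side0.png

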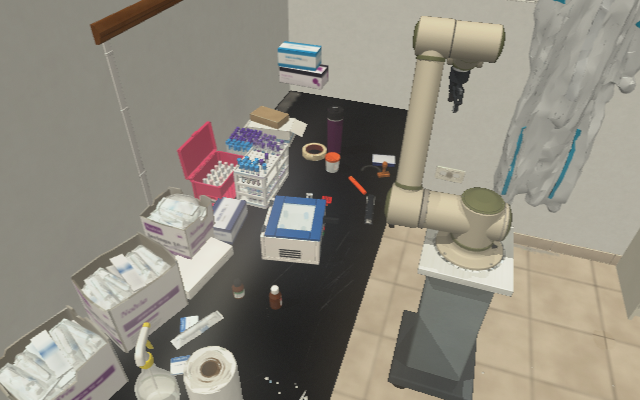

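View pics/top0.png

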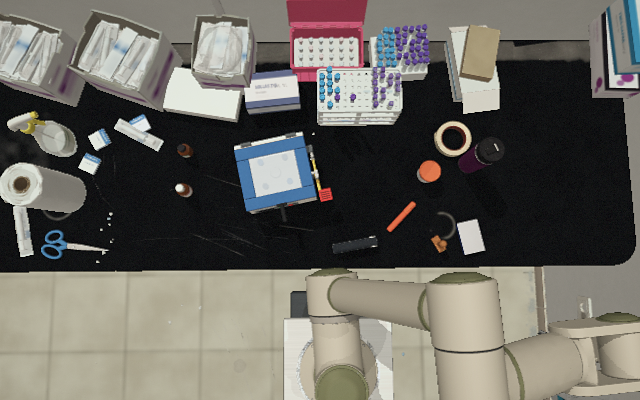

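```bash
cat >h.py <<'E'
import numpy as np,pickle
from scipy.spatial.transform import Rotation as Ro
def f(p): return 200/np.tan(np.radians(p["vertical_fov"]/2))
def proj(p,X):
    c=np.asarray(X)@np.asarray(p["R"]).T+p["t"]; return np.c_[c[...,1]/c[...,2]*f(p)+p["cy"],c[...,0]/c[...,2]*f(p)+p["cx"]].squeeze()
def at_z(p,rc,z):
    d=np.array([(rc[1]-p["cx"])/f(p),(rc[0]-p["cy"])/f(p),1]);R=np.asarray(p["R"]);o=-R.T@p["t"];d=R.T@d
    return o+d*(z-o[2])/d[2]
def cw(q,P): # q=x,y,yaw
    P=np.atleast_2d(P)/1000; c,s=np.cos(q[2]),np.sin(q[2]); return np.c_[q[0]+c*P[:,0]-s*P[:,1],q[1]+s*P[:,0]+c*P[:,1],P[:,2]]
E
python3 - <<'E'
from h import *
from scipy.optimize import least_squares
s=pickle.load(open("side0.pkl","rb"));t=pickle.load(open("top0.pkl","rb"))
for n,z in(((176.4,277.6),0),((141.6,264.9),.105),((194.,327.3),.096)): print(at_z(t,n,z))
for n,z in(((217.2,270.),.105),((222.3,329.7),.111),((199.7,325.7),.096)): print(at_z(s,n,z))
O=[(t,(176.4,277.6),(0,0,0)),(t,(141.6,264.9),(85,0,105)),(t,(194,327.3),(-96,-126,96)),(s,(217.2,270),(85,0,105)),(s,(222.3,329.7),(-125,0,111)),(s,(199.7,325.7),(-96,-126,96))]
r=least_squares(lambda q:np.concatenate([proj(p,cw(q,P)[0])-m for p,m,P in O]),[.55,.1,0],loss="soft_l1",f_scale=2)
print(r.x,r.fun.round(1)); q=r.x
for P in((85,0,105),(-125,0,111),(-96,-126,96)): print(cw(q,P))
for n,rc in dict(tumbler=(164.9,469),cup=(171.2,425.1),stap=(243.6,355.6),tape=(138.6,449.8),stamp=(245.2,437.8),high=(219.4,398.2)).items(): print(n,at_z(t,rc,0))
E
```

```text
[0.5752071  0.17505661 0.        ]
[0.65953018 0.20190196 0.105     ]
[0.50808841 0.02594973 0.096     ]
[0.65220859 0.19933141 0.105     ]
[0.45533651 0.16386084 0.111     ]
[0.50799232 0.03898525 0.096     ]
[0.57487031 0.17884234 0.22395072] [ 0.1 -1.2  0.6  1.5 -0.4 -3.1 -0.7 -1.3 -2.3  1.8 -0.8  0. ]
[[0.65774766 0.19771943 0.105     ]]
[[0.45299185 0.15108191 0.111     ]]
[[0.50925016 0.03466885 0.096     ]]
tumbler [ 0.60412987 -0.41285574  0.        ]
cup [ 0.58608622 -0.27694706  0.        ]
stap [ 0.36810171 -0.05902202  0.        ]
tape [ 0.68729701 -0.35746232  0.        ]
stamp [ 0.36018244 -0.30643958  0.        ]
high [ 0.43929872 -0.18961324  0.        ]
```

```bash
python3 - <<'E'
from h import *
import cv2
from scipy.optimize import least_squares
s=pickle.load(open("side0.pkl","rb"));t=pickle.load(open("top0.pkl","rb"))
q=[.57487,.17884,.22395]
out=[]
for p,c in((t,(220,125,120,110)),(s,(250,180,100,90))):
    im=p["image"][:,:,::-1].copy()
    x,y,w,h=c; k=4
    hs=cv2.cvtColor(im,cv2.COLOR_BGR2HSV); m=((hs[...,0]<6)|(hs[...,0]>174))&(hs[...,1]>170)&(hs[...,2]>110)
    sub=np.zeros_like(m);sub[y:y+h,x:x+w]=m[y:y+h,x:x+w]; r=np.argwhere(sub); print("red",len(r),r.mean(0),r.min(0),r.max(0))
    big=cv2.resize(im[y:y+h,x:x+w],None,fx=k,fy=k,interpolation=cv2.INTER_CUBIC)
    P=[(85,0,105),(-125,0,111),(-125,0,122),(-151,0,122),(-96,-126,96),(-113,-143,96),(-79,-143,96),(-79,-109,96),(-113,-109,96),(-95,-100,105),(-95,100,105),(95,-100,105),(95,100,105)]
    for rc in proj(p,cw(q,P)):
        cv2.circle(big,(int((rc[1]-x+.5)*k),int((rc[0]-y+.5)*k)),3,(0,255,0),1)
    out.append(big[:360,:400])
cv2.imwrite("pics/ov.png",np.hstack([np.pad(b,((0,360-b.shape[0]),(0,400-b.shape[1]),(0,0))) for b in out]))
E
```

```text
red 119 [194.57142857 324.06722689] [188 289] [205 332]
red 30 [198.83333333 327.63333333] [196 322] [202 331]
```

View pics/ov.png

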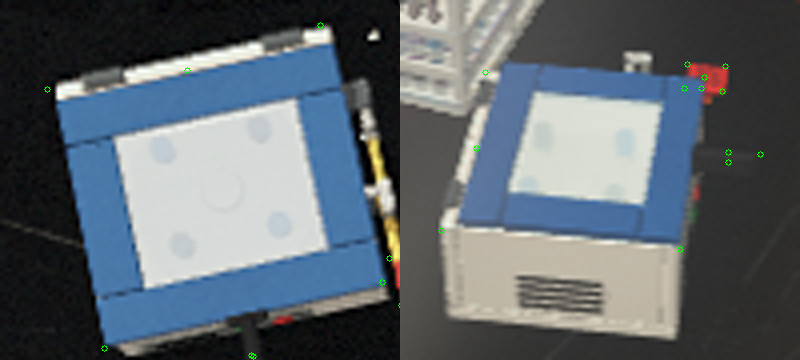

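```bash
python3 - <<'E'
from h import *
from scipy.optimize import least_squares
s=pickle.load(open("side0.pkl","rb"));t=pickle.load(open("top0.pkl","rb"))
O=[(t,(145.7,233.7),(95,100,105)),(t,(131.2,302),(95,-100,105)),(t,(198.8,316.5),(-95,-100,105)),(t,(194.7,325.3),(-96,-126,96)),
(s,(232.7,260.2),(95,100,105)),(s,(239.5,319.5),(-95,100,105)),(s,(217.2,270),(85,0,105)),(s,(199.2,326.5),(-96,-126,96)),(s,(219,331.5),(-125,0,111))]
for OO in(O,O[:4],O[4:]):
    r=least_squares(lambda q:np.concatenate([proj(p,cw(q,P)[0])-m for p,m,P in OO]),[.57,.17,0.2],loss="soft_l1",f_scale=1.5)
    print(r.x,r.fun.round(1)); q=r.x
    for P in((85,0,105),(-125,0,111),(-96,-126,96)): print(cw(q,P))
E
```

```text
[0.57462227 0.17355171 0.19993781] [ 0.3  0.1  0.4  0.5 -2.7 -0.   0.2  0.2  2.7 -0.1  1.6 -0.1 -2.  -0.5
 -0.7  0.5  0.6  0.5]
[[0.65792898 0.19043343 0.105     ]]
[[0.4521124  0.14872567 0.111     ]]
[[0.50555935 0.03099536 0.096     ]]
[0.57422022 0.17414949 0.19683947] [ 0.3 -0.1  0.6  0.5 -2.4 -0.3  0.5 -0. ]
[[0.65757884 0.19077301 0.105     ]]
[[0.45163403 0.14970314 0.111     ]]
[[0.50471595 0.03180781 0.096     ]]
[0.57593281 0.17054715 0.20114694] [ 2.  -0.   0.9 -0.1 -2.7 -0.6 -1.3  0.4 -0.1  0.4]
[[0.65921904 0.18752958 0.105     ]]
[[0.45345305 0.14557299 0.111     ]]
[[0.5070423  0.02790739 0.096     ]]
```

```bash
cat >>h.py <<'E'
from bench import env
Q=[.5746,.1735,.20]
def plan(P,pitch,n,yaw=.2):
    """target world TCP P, tool tilted forward by pitch deg from down; n rows of equal steps"""
    s=env.state();R0=Ro.from_euler("xyz",s["orientation"]);R1=Ro.from_euler("z",yaw)*Ro.from_euler("x",np.pi)*Ro.from_euler("y",pitch,degrees=True)
    w=(R0.inv()*R1).as_rotvec(); D=(np.asarray(P)-s["ee_pos"])/n; st=Ro.from_rotvec(w/n);R=R0
    print("rot/row",np.degrees(w/n).round(2))
    for i in range(n): print((R.inv().apply(D)*100).round(2).tolist()); R=R*st
E
python3 -c "
from h import *
print(cw(Q,(-97,-127,96))); plan([*cw(Q,(-97,-127,96))[0][:2],.2],0,15)" | head -4
```

```text
[[0.50476455 0.02976062 0.096     ]]
rot/row [-0.   -0.    0.33]
[3.28, -2.91, 0.21]
[3.27, -2.93, 0.21]
```

```bash
for i in 1 2 3; do python3 -m handwheel '{"dp":[[3.15,-3.05,0.2],[3.15,-3.05,0.2],[3.15,-3.05,0.2],[3.15,-3.05,0.2],[3.15,-3.05,0.2]],"rotation":[[0,0,0.33],[0,0,0.33],[0,0,0.33],[0,0,0.33],[0,0,0.33]]}' 0 40; done; python3 -m handwheel '{"dp":[[0,0,0]],"rotation":[[0,0,0]]}'
python3 -c "
from h import *
plan([*cw(Q,(-97,-127,96))[0][:2],.12],0,3); print(env.state()['wrist_force'])"
```

```text
time: 1.8
ee_pos: [0.2659, -0.3366, 0.2214]
orientation: [3.141, -0.0, 0.256]
wrist_force: [0.8, -0.1, 0.5]
gripper_width: 0.146
grasp_force: 0.0
time: 2.3
ee_pos: [0.3817, -0.1504, 0.2115]
orientation: [3.141, -0.001, 0.228]
wrist_force: [-0.0, -1.0, 0.2]
gripper_width: -0.002
grasp_force: 0.0
time: 2.8
ee_pos: [0.5029, 0.0326, 0.2014]
orientation: [3.141, -0.0, 0.199]
wrist_force: [-0.1, -0.9, 0.5]
gripper_width: 0.001
grasp_force: 0.0
time: 2.9
ee_pos: [0.5037, 0.0344, 0.2008]
orientation: [-3.141, -0.001, 0.204]
wrist_force: [-0.3, -0.8, -0.8]
gripper_width: 0.003
grasp_force: 0.0
rot/row [-0.01 -0.01  0.08]
[0.0, 0.16, 2.69]
[0.0, 0.16, 2.69]
[0.0, 0.16, 2.69]
[-0.30377862 -0.83561984 -0.78280486]
```

Descend above the pad, then check from both cameras.

```bash
python3 -m handwheel '{"dp":[[0,0.16,2.7],[0,0.16,2.7],[0,0.16,2.0],[0,0,0]],"rotation":[[0,0,0],[0,0,0],[0,0,0],[0,0,0]]}'
python3 - <<'E'
from h import *
import cv2
o=[]
tcp=env.state()["ee_pos"]
for n,c in(("top",(270,140,100,100)),("side",(280,150,100,100))):
    p=env.snapshot(n);x,y,w,h=c
    im=cv2.resize(p["image"][y:y+h,x:x+w,::-1],None,fx=4,fy=4,interpolation=cv2.INTER_CUBIC)
    for X,col in((tcp,(0,255,0)),(cw(Q,(-96,-126,96))[0],(255,0,255)),(cw(Q,(-125,0,111))[0],(255,255,0))):
        r=proj(p,X);cv2.circle(im,(int((r[1]-x+.5)*4),int((r[0]-y+.5)*4)),4,col,1)
    o.append(im)
cv2.imwrite("pics/press.png",np.hstack(o))
E
```

```text
time: 3.3
ee_pos: [0.5017, 0.0257, 0.1253]
orientation: [-3.14, 0.005, 0.199]
wrist_force: [-0.1, 0.9, 0.5]
gripper_width: -0.001
grasp_force: 0.0
```

View pics/press.png

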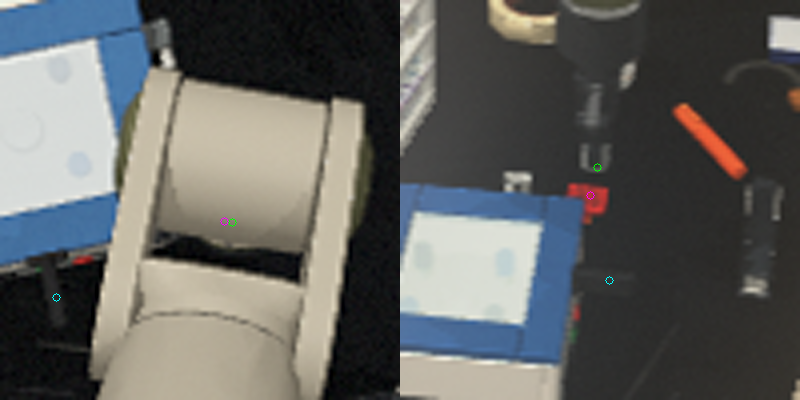

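```bash
python3 -m handwheel '{"dp":[[0.2,-0.4,1],[0,0,1],[0,0,0.7],[0,0,0.5],[0,0,0]],"rotation":[[0,0,0],[0,0,0],[0,0,0],[0,0,0],[0,0,0]]}'; python3 -m handwheel '{"dp":[[0,0,0.5],[0,0,0.5],[0,0,0]],"rotation":[[0,0,0],[0,0,0],[0,0,0]]}'
```

```text
time: 3.9
ee_pos: [0.5039, 0.0304, 0.0947]
orientation: [-3.141, 0.001, 0.199]
wrist_force: [0.1, -0.7, 0.3]
gripper_width: 0.001
grasp_force: 0.2
time: 4.2
ee_pos: [0.5037, 0.0303, 0.0851]
orientation: [-3.142, 0.001, 0.199]
wrist_force: [-3.4, -0.3, 1.8]
gripper_width: 0.003
grasp_force: 1.7
```

```bash
python3 -m handwheel '{"dp":[[0,0,0.4],[0,0,0.4],[0,0,0]],"rotation":[[0,0,0],[0,0,0],[0,0,0]]}'; python3 -m handwheel '{"dp":[[0,0,0.4],[0,0,0.3],[0,0,0]],"rotation":[[0,0,0],[0,0,0],[0,0,0]]}'
```

```text
time: 4.5
ee_pos: [0.5043, 0.0304, 0.0768]
orientation: [-3.141, 0.0, 0.199]
wrist_force: [-0.4, 0.7, 0.3]
gripper_width: 0.001
grasp_force: 0.0
time: 4.8
ee_pos: [0.5049, 0.0303, 0.0724]
orientation: [3.14, -0.003, 0.2]
wrist_force: [-9.2, -0.7, 26.5]
gripper_width: -0.001
grasp_force: 13.7
```

```bash
python3 -m handwheel '{"dp":[[0,0,-1],[0,0,-2],[0,0,-4],[0,0,-5],[0,0,-2]],"rotation":[[0,0,0],[0,0,0],[0,0,0],[0,0,0],[0,0,0]]}' 0.5
python3 - <<'E'
from h import *
import cv2
p=env.snapshot("side");x,y=280,150
im=cv2.resize(p["image"][y:y+100,x:x+100,::-1],None,fx=4,fy=4,interpolation=cv2.INTER_CUBIC)
for X in((-96,-126,96),(-101,-126,71)):
    r=proj(p,cw(Q,X)[0]);cv2.circle(im,(int((r[1]-x+.5)*4),int((r[0]-y+.5)*4)),4,(0,255,0),1)
cv2.imwrite("pics/lever.png",im)
print(env.place_of(p,"lever_pad_top"),env.place_of(p,"lid_grip_point"))
print([proj(p,cw(Q,X)[0]).round(1) for X in((-96,-126,96),(-101,-126,71),(-125,0,111))])
g=cw(Q,(-125,0,111))[0]; d=Ro.from_euler("z",.2).apply([np.sin(np.pi/4),0,-np.sin(np.pi/4)])
print("standoff tcp",g+d*(.019-.10),"grasp tcp",g+.019*d); plan(g+d*(.019-.11),45,8)
E
```

```text
time: 5.3
ee_pos: [0.5057, 0.03, 0.2146]
orientation: [3.139, -0.007, 0.199]
wrist_force: [-0.3, 0.3, -0.1]
gripper_width: 0.499
grasp_force: 0.0
[{'at': [204.7, 326.1], 'p': 0.56}] [{'at': [222.0, 331.2], 'p': 0.96}, {'at': [153.3, 312.1], 'p': 0.41}]
[array([198.5, 327. ]), array([204. , 328.2]), array([219.6, 332. ])]
standoff tcp [0.39595773 0.13728742 0.16827565] grasp tcp [0.4652589  0.15133546 0.09756497]
rot/row [ 0.01  5.61 -0.  ]
[-1.16, -1.58, 0.44]
[-1.19, -1.58, 0.33]
[-1.22, -1.58, 0.21]
[-1.23, -1.58, 0.09]
[-1.24, -1.58, -0.03]
[-1.23, -1.58, -0.15]
[-1.21, -1.58, -0.27]
[-1.17, -1.58, -0.39]
```

View pics/lever.png

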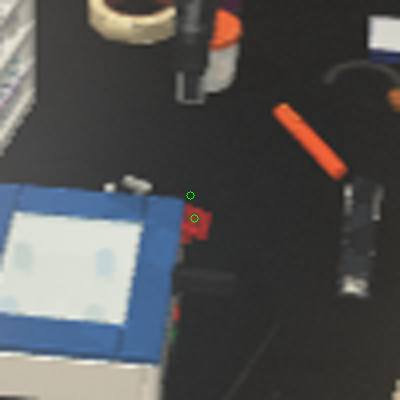

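```bash
python3 -m handwheel '{"dp":[[-1.16,-1.58,0.44],[-1.19,-1.58,0.33],[-1.22,-1.58,0.21],[-1.23,-1.58,0.09],[-1.24,-1.58,-0.03]],"rotation":[[0,5.61,0],[0,5.61,0],[0,5.61,0],[0,5.61,0],[0,5.61,0]]}' 0.6; python3 -m handwheel '{"dp":[[-1.23,-1.58,-0.15],[-1.21,-1.58,-0.27],[-1.17,-1.58,-0.39],[0,0,0],[0,0,0]],"rotation":[[0,5.61,0],[0,5.61,0],[0,5.61,0],[0,0,0],[0,0,0]]}'
python3 - <<'E'
from h import *
import cv2
print(env.state()["joints"].round(2))
o=[];g=cw(Q,(-125,0,111))[0]; d=Ro.from_euler("z",.2).apply([np.sin(np.pi/4),0,-np.sin(np.pi/4)])
tcp=env.state()["ee_pos"]
for n,c in(("top",(230,160,100,100)),("side",(280,170,100,100))):
    p=env.snapshot(n);x,y,w,h=c
    im=cv2.resize(p["image"][y:y+h,x:x+w,::-1],None,fx=4,fy=4,interpolation=cv2.INTER_CUBIC)
    for X,col in((tcp,(0,255,0)),(g,(255,255,0))):
        r=proj(p,X);cv2.circle(im,(int((r[1]-x+.5)*4),int((r[0]-y+.5)*4)),4,col,1)
    o.append(im)
cv2.imwrite("pics/stand.png",np.hstack(o))
plan(g+d*.019,45,5)
E
```

```text
time: 5.95
ee_pos: [0.4305, 0.0967, 0.1867]
orientation: [-3.141, -0.491, 0.198]
wrist_force: [1.1, 0.4, -0.7]
gripper_width: 0.595
grasp_force: 0.0
time: 6.45
ee_pos: [0.3994, 0.1324, 0.1782]
orientation: [-3.127, -0.729, 0.203]
wrist_force: [-0.0, 0.2, -0.8]
gripper_width: 0.601
grasp_force: 0.0
[-0.1   0.01  2.22  0.82  0.3   0.54]
rot/row [-0.19  0.63  0.02]
[-0.08, -0.08, 2.12]
[-0.1, -0.09, 2.11]
[-0.12, -0.09, 2.11]
[-0.15, -0.1, 2.11]
[-0.17, -0.11, 2.11]
```

View pics/stand.png

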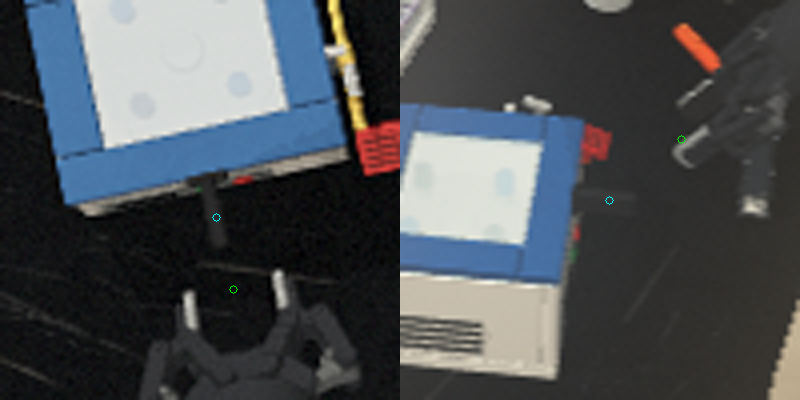

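```bash
python3 - <<'E'
from h import *
g=cw(Q,(-125,0,111))[0]; a=np.radians(37); d=Ro.from_euler("z",.2).apply([np.sin(a),0,-np.cos(a)])
plan(g+d*.019,37,6)
E
```

```text
rot/row [-0.16 -0.81  0.03]
[-0.11, -0.07, 1.76]
[-0.08, -0.07, 1.76]
[-0.06, -0.08, 1.76]
[-0.03, -0.08, 1.76]
[-0.01, -0.09, 1.76]
[0.02, -0.09, 1.76]
```

```bash
python3 -m handwheel '{"dp":[[-0.11,-0.07,1.76],[-0.08,-0.07,1.76],[-0.06,-0.08,1.76],[-0.03,-0.08,1.76]],"rotation":[[-0.16,-0.81,0],[-0.16,-0.81,0],[-0.16,-0.81,0],[-0.16,-0.81,0]]}'; python3 -m handwheel '{"dp":[[-0.01,-0.09,1.76],[0.02,-0.09,1.76],[0,0,0],[0,0,0]],"rotation":[[-0.16,-0.81,0],[-0.16,-0.81,0],[0,0,0],[0,0,0]]}'
python3 - <<'E'
from h import *
g=cw(Q,(-125,0,111))[0]; a=np.radians(37); d=Ro.from_euler("z",.2).apply([np.sin(a),0,-np.cos(a)])
print(env.state()["joints"].round(2));plan(g+d*.019,37,1)
E
```

```text
time: 6.95
ee_pos: [0.4428, 0.1436, 0.1248]
orientation: [-3.135, -0.672, 0.204]
wrist_force: [-0.8, 0.5, -0.8]
gripper_width: 0.599
grasp_force: 0.0
time: 7.35
ee_pos: [0.4644, 0.1448, 0.1046]
orientation: [-3.128, -0.638, 0.204]
wrist_force: [-0.2, 0.1, -0.3]
gripper_width: 0.597
grasp_force: 0.0
[-0.02  0.3   2.12  1.    0.18  0.39]
rot/row [-0.91  0.42  0.19]
[-0.51, -0.61, 0.72]
```

```bash
python3 - <<'E'
from h import *
g=cw(Q,(-125,0,111))[0]; a=np.radians(22); d=Ro.from_euler("z",.2).apply([np.sin(a),0,-np.cos(a)])
plan(g+d*.019,22,4)
E
```

```text
rot/row [-0.22 -3.64  0.08]
[-0.25, -0.15, 0.16]
[-0.24, -0.15, 0.18]
[-0.23, -0.16, 0.19]
[-0.21, -0.16, 0.21]
```

```bash
python3 -m handwheel '{"dp":[[-0.25,-0.15,0.16],[-0.24,-0.15,0.18],[-0.23,-0.16,0.19],[-0.21,-0.16,0.21],[0,0,0]],"rotation":[[-0.22,-3.64,0],[-0.22,-3.64,0],[-0.22,-3.64,0],[-0.22,-3.64,0],[0,0,0]]}'; python3 -m handwheel '{"dp":[[0,0,0],[0,0,0]],"rotation":[[0,0,0],[0,0,0]]}'
python3 - <<'E'
from h import *
g=cw(Q,(-125,0,111))[0]; a=np.radians(22); d=Ro.from_euler("z",.2).apply([np.sin(a),0,-np.cos(a)])
print(env.state()["joints"].round(2));plan(g+d*.019,22,1)
E
```

```text
time: 7.85
ee_pos: [0.4614, 0.1529, 0.0972]
orientation: [-3.13, -0.447, 0.211]
wrist_force: [-0.2, -0.8, 0.9]
gripper_width: 0.603
grasp_force: 0.0
time: 8.05
ee_pos: [0.4601, 0.1528, 0.0961]
orientation: [-3.128, -0.446, 0.21]
wrist_force: [-0.9, -0.2, 0.1]
gripper_width: 0.603
grasp_force: 0.0
[0.03 0.31 2.   0.24 0.4  1.19]
rot/row [-0.98 -3.56  0.53]
[-0.26, 0.25, 0.18]
```

```bash
python3 -m handwheel '{"dp":[[-0.26,0.25,0.18],[0,0,0]],"rotation":[[-0.98,-3.56,0.53],[0,0,0]]}'
python3 - <<'E'
from h import *
import cv2
o=[];g=cw(Q,(-125,0,111))[0]; a=np.radians(22); d=Ro.from_euler("z",.2).apply([np.sin(a),0,-np.cos(a)])
tcp=env.state()["ee_pos"]
for n,c in(("top",(230,160,100,100)),("side",(280,170,100,100))):
    p=env.snapshot(n);x,y,w,h=c
    im=cv2.resize(p["image"][y:y+h,x:x+w,::-1],None,fx=4,fy=4,interpolation=cv2.INTER_CUBIC)
    o.append(cv2.convertScaleAbs(im,alpha=1.6,beta=20))
cv2.imwrite("pics/grip.png",np.hstack(o))
plan(g+d*.019,22,1)
E
```

```text
time: 8.25
ee_pos: [0.4602, 0.1501, 0.0936]
orientation: [3.141, -0.384, 0.2]
wrist_force: [0.3, 0.8, -0.3]
gripper_width: 0.603
grasp_force: 0.0
rot/row [-0.03 -0.04  0.02]
[-0.04, 0.01, -0.03]
```

View pics/grip.png

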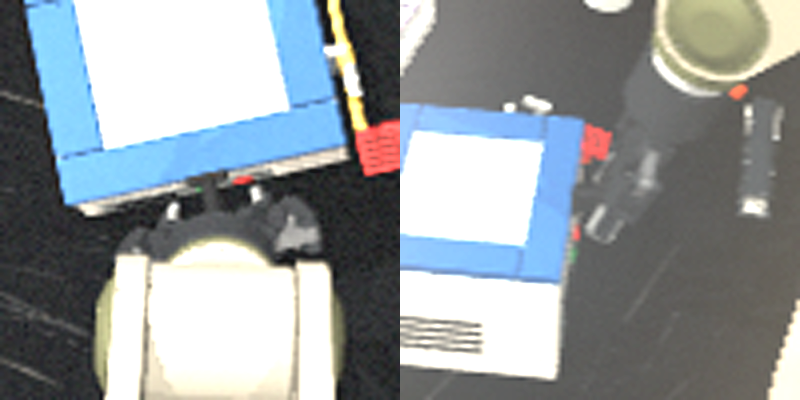

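```bash
python3 -m handwheel '{"dp":[[0,0,0],[0,0,0],[0,0,0],[0,0,0],[0,0,0]],"rotation":[[0,0,0],[0,0,0],[0,0,0],[0,0,0],[0,0,0]]}' 0 70; python3 -m handwheel '{"dp":[[0,0,0],[0,0,0],[0,0,0],[0,0,0],[0,0,0]],"rotation":[[0,0,0],[0,0,0],[0,0,0],[0,0,0],[0,0,0]]}'
python3 - <<'E'
from h import *
# lift by 2.5 deg rows: constant screw in the tool frame about the hinge line
s=env.state();R=Ro.from_euler("xyz",s["orientation"]);H=cw(Q,(85,0,105))[0]
ax=Ro.from_euler("z",.2).apply([0,1,0])
for deg in(1,2.5,4):
    r=Ro.from_rotvec(ax*np.radians(deg)); dp=r.apply(s["ee_pos"]-H)-(s["ee_pos"]-H)
    print(deg,(R.inv().apply(dp)*100).round(3),R.inv().apply(ax*deg).round(3))
E
```

```text
time: 8.85
ee_pos: [0.4591, 0.1512, 0.0933]
orientation: [-3.14, -0.383, 0.2]
wrist_force: [-2.2, 12.3, 2.4]
gripper_width: 0.128
grasp_force: 69.1
time: 9.35
ee_pos: [0.4591, 0.1512, 0.0933]
orientation: [-3.14, -0.383, 0.2]
wrist_force: [-0.6, 10.8, 0.8]
gripper_width: 0.129
grasp_force: 69.1
1 [ 0.116 -0.    -0.335] [ 0.    -1.     0.001]
2.5 [ 0.301 -0.001 -0.833] [ 1.0e-03 -2.5e+00  4.0e-03]
4 [ 0.5   -0.002 -1.326] [ 1.e-03 -4.e+00  6.e-03]
```

```bash
python3 -m handwheel '{"dp":[[0,-0.1,0],[0.116,0,-0.335],[0.3,0,-0.833],[0.3,0,-0.833],[0.3,0,-0.833]],"rotation":[[0,0,0],[0,-1,0],[0,-2.5,0],[0,-2.5,0],[0,-2.5,0]]}'; python3 -m handwheel '{"dp":[[0,0,0],[0,0,0]],"rotation":[[0,0,0],[0,0,0]]}'
python3 - <<'E'
from h import *
s=env.state();H=cw(Q,(85,0,105))[0];d=Ro.from_euler("xyz",s["orientation"]).apply([0,0,1]);v=Ro.from_euler("z",-.2).apply(s["ee_pos"]-.019*d-H)
print(v,np.degrees(np.arctan2(v[2],-v[0])),np.hypot(v[0],v[2]),s["joints"].round(2))
E
```

```text
time: 9.85
ee_pos: [0.4595, 0.1514, 0.1236]
orientation: [-3.141, -0.233, 0.2]
wrist_force: [1.6, 5.3, -2.2]
gripper_width: 0.125
grasp_force: 68.9
time: 10.05
ee_pos: [0.4595, 0.1514, 0.1231]
orientation: [-3.141, -0.235, 0.2]
wrist_force: [-1.3, 4.1, -0.6]
gripper_width: 0.129
grasp_force: 69.2
[-0.20663137  0.00123697  0.03656127] 10.034038313299497 0.20984101173608005 [0.05 0.3  1.81 0.05 0.8  1.4 ]
```

```bash
for i in 1 2 3; do python3 -m handwheel '{"dp":[[0.3,0,-0.833],[0.3,0,-0.833],[0.3,0,-0.833],[0.3,0,-0.833],[0.3,0,-0.833]],"rotation":[[0,-2.5,0],[0,-2.5,0],[0,-2.5,0],[0,-2.5,0],[0,-2.5,0]]}'; done; python3 -m handwheel '{"dp":[[0.3,0,-0.833],[0.116,0,-0.335],[0,0,0],[0,0,0]],"rotation":[[0,-2.5,0],[0,-1,0],[0,0,0],[0,0,0]]}'
python3 - <<'E'
from h import *
import cv2
s=env.state();H=cw(Q,(85,0,105))[0];d=Ro.from_euler("xyz",s["orientation"]).apply([0,0,1]);v=Ro.from_euler("z",-.2).apply(s["ee_pos"]-.019*d-H)
print(v,np.degrees(np.arctan2(v[2],-v[0]))-1.64,np.hypot(v[0],v[2]),s["joints"].round(2))
o=[]
for n,c in(("top",(200,100,160,140)),("side",(230,110,160,140))):
    p=env.snapshot(n);x,y,w,h=c
    im=cv2.resize(p["image"][y:y+h,x:x+w,::-1],None,fx=2.5,fy=2.5,interpolation=cv2.INTER_CUBIC); o.append(im)
    print(env.place_of(p,"lid_grip_point")[:1],env.place_of(p,"lever_pad_top")[:1])
cv2.imwrite("pics/up.png",np.hstack(o))
E
```

```text
time: 10.55
ee_pos: [0.468, 0.1532, 0.1667]
orientation: [-3.141, -0.015, 0.2]
wrist_force: [-1.6, 3.2, -0.8]
gripper_width: 0.127
grasp_force: 69.5
time: 11.05
ee_pos: [0.4855, 0.1569, 0.2073]
orientation: [-3.141, 0.204, 0.201]
wrist_force: [-4.2, 2.8, 0.9]
gripper_width: 0.127
grasp_force: 69.7
time: 11.55
ee_pos: [0.5112, 0.1623, 0.2431]
orientation: [-3.14, 0.422, 0.201]
wrist_force: [-4.4, 4.4, 2.0]
gripper_width: 0.126
grasp_force: 69.8
time: 11.95
ee_pos: [0.5196, 0.164, 0.2519]
orientation: [-3.14, 0.481, 0.201]
wrist_force: [-6.9, 4.2, 4.5]
gripper_width: 0.131
grasp_force: 70.1
[-0.1320323   0.00160895  0.16371587] 49.474788484327135 0.2103221652935214 [ 0.11  0.59  0.96 -0.05  2.07  1.47]
[] [{'at': [195.0, 323.7], 'p': 0.69}]
[{'at': [182.2, 309.5], 'p': 0.92}] [{'at': [204.5, 324.4], 'p': 0.5}]
```

View pics/up.png

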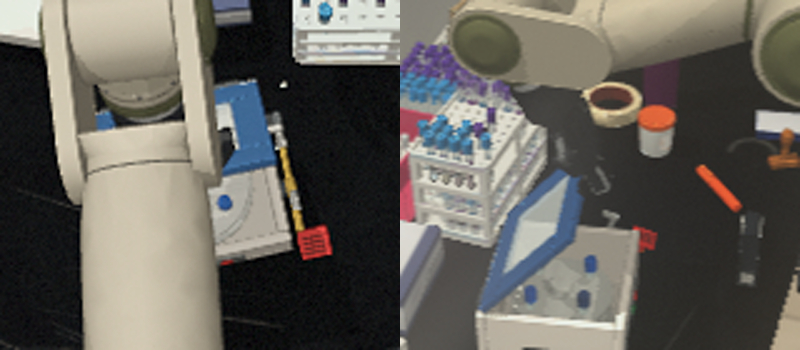

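The picture shows the lid raised at about 49.5°, the tongue in the fingers (around crop (590,170)), and the lever pad still down.

```bash
python3 -m handwheel '{"dp":[[0,0,0],[0,0,0],[0,0,0],[0,0,0],[0,0,0]],"rotation":[[0,0,0],[0,0,0],[0,0,0],[0,0,0],[0,0,0]]}' && python3 -c "
from bench import env
print(env.state()['dq'].round(3)); print(env.sign_off())"
```

```text
time: 12.75
ee_pos: [0.5195, 0.164, 0.2518]
orientation: [-3.14, 0.481, 0.201]
wrist_force: [-6.7, 3.4, 4.9]
gripper_width: 0.129
grasp_force: 70.1
[-0.001  0.001 -0.    -0.     0.     0.001]
the job is handed in; nothing more can be done
None
```

I pressed the latch lever down until it stayed by itself, then gripped the lid and raised it to about 49.5°; I handed the job in at about 13 s with the arm still holding the lid there, and touched nothing else on the desk.

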